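Open the gum pot's safety cap on the rolling bench

TASK

The roller needs gum: take the safety cap off the fixed gum pot by squeezing its two side tabs fully in (gently: under 60 N), keeping them squeezed while you turn the cap anticlockwise (seen from above) up to its end stop, then lift it straight off. Never force the cap against the pot. Lower the cap upright into the square wooden tray, letting go only once it stands on the tray's floor, and leave the other things on the bench where they are.

Things in the scene. Friction and masses are not known exactly. Their poses are not given: they have to be found in the camera images.
- pot_neck (a point): Centre of the mouth rim, 86 mm above the bench, of the gum pot: a white plastic tub 86 mm across in a dark wooden ring, screwed down. z points up along the neck's axis, 32 mm across, 24 mm high. Two ears on it hold the cap down until it is turned nearly to its end stop. The neck chips (run fails) if cap and pot are pressed together with over 65 N.
- pot_shoulder (a point): Pot's axis at its flat shoulder, 62 mm above the bench, axes as pot_neck. A broken collar 11 mm high, 76 mm across stands on it. Each tab's foot starts locked in a collar gap on the pot's +x and -x sides. White blocks on the collar stop the squeezed feet after 0.5 to 1.4 rad of anticlockwise turn, differing from pot to pot; the cap is free to lift only in about the last 0.1 rad before.
- cap_grip (a point): On the axis of the black round cap, 30 mm above its underside, the height to grip at. Cap 49 mm across, 38 high, about 80 g, z up, x along the pot's x at the start. Grey tabs on its +x and -x sides, 24 mm wide, reach 42 mm above the underside; outer faces 62 mm apart free, 51 mm squeezed. The cap cracks (run fails) at over 60 N a finger.
- cap_foot (a point): Cap's axis 1 mm above its underside, axes as cap_grip. The tabs' feet reach out 4 mm farther over the lowest 9 mm: keep fingertips 12 mm or more above the underside. A sprung liner pushes the cap up with 6 N: it drags when turned. With the tabs let go it locks in the collar's gap or rubs on the collar's inside. About 1 mm of play on the neck.
- tab_a (a joint): Squeeze travel of the tab on the cap's +x side, m: 0 free, 0.0055 fully in. Sprung: 4.5 N to start, 13 N fully in. It must be beyond about 0.003 to pass the collar.
- tab_b (a joint): The same for the tab on the cap's -x side.
- tray_floor (a point): Centre of the inner floor of the square light-wood tray, fixed to the bench: 136 mm outside, 124 mm inside, floor 5 mm and rim 13 mm above the bench. Its x and y axes run along its sides. It lies on one side of the pot, the mould on the other.
- mould: Bystander: wooden block with four cigars on it, 140 x 100 x 40 mm; origin at the centre of its underside.
- gauge: Bystander: upright brass tube, 44 mm across, 50 mm high; origin at the centre of its underside.
- blade: Bystander: flat steel leaf cutter with a wooden back, 50 x 130 x 14 mm, lying on the bench beyond the pot; origin at the centre of its underside.

How it is judged (in metres and radians):
On the way, in this order (a step that is already met when the one before it is completed fails the run):
1. both tabs are squeezed in by the fingers while the cap is still locked on the neck (value of joint each of tab_a, tab_b above 0.003 m and angle between the x axis of cap_grip and the x axis of pot_neck, either way round below 0.25 rad), for 0.05 s.
2. turned clear of the ears, the cap is lifted straight up off the neck with its tabs still squeezed (z of cap_foot in the frame of pot_shoulder above 0.008 m and horizontal distance between cap_foot and pot_shoulder below 0.012 m and angle between the x axis of cap_grip and the x axis of pot_neck, either way round above 0.3 rad and value of joint each of tab_a, tab_b above 0.003 m), for 0.05 s.
3. the cap is held by the fingers upright on the tray's floor (z of cap_foot in the frame of tray_floor below 0.007 m and horizontal distance between cap_foot and tray_floor below 0.036 m and angle between cap_grip's own z axis and vertical below 0.2 rad and contact force between the fingers and cap above 2 N), for 0.05 s.
At the end, for the whole second after the job is handed in: The cap stands upright (within 0.1 rad) and at rest inside the tray, its underside on the tray's floor (within 4 mm) and its axis within 27 mm of the tray's centre along both sides (x of cap_foot in the frame of tray_floor between -0.027 and 0.027 m and y of cap_foot in the frame of tray_floor between -0.027 and 0.027 m and z of cap_foot in the frame of tray_floor below 0.004 m and angle between cap_grip's own z axis and vertical below 0.1 rad and linear speed of cap below 0.02 m/s); the robot touches nothing.
It fails at once if the cap is squeezed so hard that it cracks (over 60 N a finger, 120 N in all) (contact force between the fingers and cap above 120 N).
It fails at once if cap and pot are forced against one another with more than 65 N (contact force between cap and pot above 65 N).
It fails at once if a bystander is moved by more than 20 mm (distance of any of mould, gauge, blade from where it was at the start of the episode above 0.02 m).
It also fails if it takes over 67 s, if anything falls off the work surface, if the arm or the gripper's body presses on something with over 40 N, if the wrist force passes 120 N, or if a joint passes its speed limit or range.

ROBOT

A 6-joint arm with a two-finger parallel gripper is mounted at the origin on the work surface. World frame = base frame: x ahead of the robot, y to its left, z up, the work surface at z = 0. Lengths are in m, angles in degrees, forces in N, time in s.
With the tool pointing down it reaches from about 0.3 to 0.75 m from the base axis. Payload 8.5 kg.
Tool frame: the origin (TCP) lies at the very end of the fingers, on their centre line; the grasp point (between the pads) lies 19 mm behind it; z points along the fingers, y is the line along which they close (so a half turn about z gives the same grasp; the last joint's range is limited). The gripper opens to 85 mm and grips with 20 to 120 N. Pads are 22 mm wide; open, the fingers measure 114 mm over their backs; the gripper's body (76 mm by 85 mm) begins 54 mm behind the grasp point. The pads swing forward as they close: fully open they stand 13 mm farther back than shut.
Start: joints at [61.232, 21.807, 74.336, -0, 83.858, -12.336], TCP at [0.156, 0.528, 0.231] pointing down, gripper open.
Joint ranges: [-178.18, 178.18], [-50.72, 133.34], [12.68, 142.11], [-81.47, 261.47], [9.98, 163.14], [-165.26, 165.26]. Speed limits (degrees/s): [136.94, 136.94, 180, 180, 180, 180].

INTERFACE

Orientations are given as a 3x3 rotation matrix whose columns are the frame's x, y, z axes.
In Python, from rig import env, imaging gives the robot as it stands. The module is installed in compiled form; this text tells all that it offers.
- The arm moves only by the tool arm_command, never from a script. Its arguments are lists of equal length, an entry for each row: "turn": the turn, a rotation vector about the tool's x, y, z in units of 5 degrees (1.0 is 5 degrees), a list of three; "xyz": the shift along the tool's x, y, z in units of 50 mm (1.0 is 50 mm), a list of three; "claw": the finger opening in mm, from 0 to 85.4. A call has 1 to 12 rows; each row shifts and turns the commanded pose from where the row before left it, along the tool's axes as they then stand; what a row does not reach is not made up. A row lasts 1/10 s, in which the tool goes at most 50 mm and 8.59 degrees, less where a joint would pass 70% of its speed; a pose out of reach is approached as far as the arm can. A call is refused whole if a number of a shift passes 1 or a number of a turn 1, either way. A call with a gripper value outside its range is refused whole. The fingers move at their own pace and stop on an object; "squeeze" is the grip in N (left out, the last holds). Time passes only in rows, so rows that do not move let the fingers close. It gives the time, the measured TCP pose, the force, the opening and the grip force at its end, in the units of the state.
- env.observe(): the state, without advancing time (a new reading comes with each control period).
- imaging.get_image(name): name is "scene" or "top" or "wrist"; returns (picture, depth): 420x560x3 uint8, blue, green, red; 420x560 float32, m along the optical axis (not along the pixel's ray), 0 where there is no reading.
- imaging.camera_info(name): a dict with "camera_matrix" (3x3 intrinsics, pixels), "rvec" (rotation vector, rad) and "tvec" (3), from world to camera coordinates, as OpenCV has them. Camera axes: x right, y down, z forward; pixel columns grow to the right and rows downward; lengths in m; the calibration is good to about 2 mm. A picture is of the moment at which its call begins: read the wrist's pose just before it. camera_info takes no time and is no camera call; for the wrist camera it gives the pose at the moment of the call.
- env.close_job(): hands the job in; it is judged then, once.
The state is a dict: "time_s": time; "q": joint angles; "qvel": joint speeds; "joint_efforts": joint torques, N m; "position": TCP position; "tool_rot": TCP orientation; "ft_force": force on the tool from outside, world axes, zero at the start; "wrist_torque": the same for the moment, N m; "grip_width": finger opening in m; "gripper_force": force on a finger pad.
Only numpy, scipy, OpenCV 4.12 (cv2) and the standard library are available. Lean on these libraries where they do the work, as an engineer would, in place of code of your own. Each camera call takes 0.05 s, during which the arm holds its last target. There are 200 camera calls.

## Working session

There is one attempt and no reset: what is moved stays moved. The work goes in short steps, Python scripts to look and compute and a tool call to move; the robot and the scene stay as the last step left them, time stands still between calls to the robot, and variables do not carry over. Pictures are saved under pics/ and viewed, at most 10 in all, crops included, and the job is handed in when it is done.

Besides the shell and the picture viewer there is one more tool, called after "Emit:" by a JSON object that holds its "fn" and its "kwargs". arm_command: Moves the arm, as the interface text tells. Its arguments: {"type":"object","properties":{"turn":{"type":"array"},"xyz":{"type":"array"},"claw":{"type":"array"},"squeeze":{"type":"number"}},"required":["turn","xyz","claw"]}

```bash
mkdir -p pics; python3 - <<'E'
from rig import env, imaging
import cv2,numpy as np
s=env.observe();print(s['time_s'],s['position'],s['tool_rot'],s['grip_width'])
for n in('top','scene'):
    i=imaging.camera_info(n);print(n,i)
    p,d=imaging.get_image(n);cv2.imwrite(f'pics/{n}0.png',p);np.savez(f'{n}0.npz',p=p,d=d)
E
```

```text
0.0 [0.15545918 0.5272636  0.2306915 ] [[-9.59146179e-01  2.82910121e-01 -6.85687943e-04]
 [ 2.82910804e-01  9.59145338e-01 -1.30297747e-03]
 [ 2.89048881e-04 -1.44373439e-03 -9.99998916e-01]] 0.08548062823588655
top {'camera_matrix': array([[544.89204764,   0.        , 278.36781489],
       [  0.        , 544.89204764, 207.69090828],
       [  0.        ,   0.        ,   1.        ]]), 'rvec': array([ 2.19369021, -2.16636093,  0.09316517]), 'tvec': array([0.01036108, 0.59030235, 1.09860032])}
scene {'camera_matrix': array([[424.35964457,   0.        , 276.4036318 ],
       [  0.        , 424.35964457, 202.20214573],
       [  0.        ,   0.        ,   1.        ]]), 'rvec': array([ 1.90353919,  1.84227361, -0.5511843 ]), 'tvec': array([-0.01512436, -0.42010926,  1.12785811])}
```

View pics/top0.png

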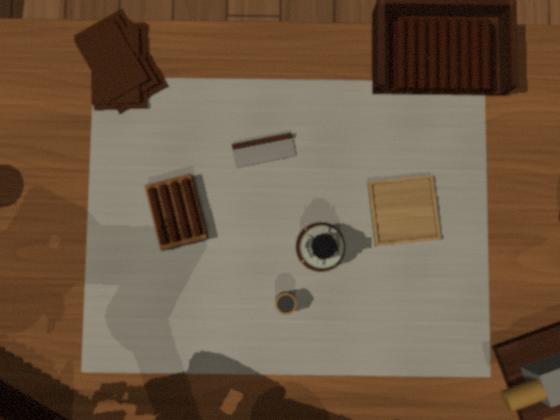

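View pics/scene0.png

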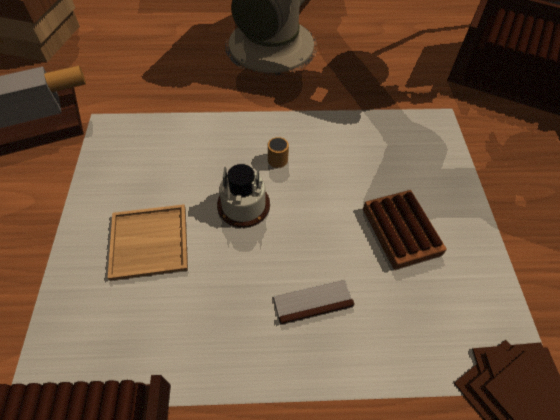

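The top view shows the pot at (321,246), the tray at (404,210), the gauge at (286,303), the blade at (264,150) and the mould at (177,211). The scene view agrees with this.

```bash
cat > h.py <<'E'
import numpy as np,cv2
from rig import env,imaging
def ray(ci,uv,z):
    K=ci['camera_matrix'];R=cv2.Rodrigues(ci['rvec'])[0];t=np.ravel(ci['tvec'])
    uv=np.atleast_2d(uv).astype(float)
    d=np.c_[uv,np.ones(len(uv))]@np.linalg.inv(K).T@R
    c=-R.T@t
    return c+d*((z-c[2])/d[:,2])[:,None]
def pts(ci,dep):
    K=ci['camera_matrix'];R=cv2.Rodrigues(ci['rvec'])[0];t=np.ravel(ci['tvec'])
    v,u=np.mgrid[:dep.shape[0],:dep.shape[1]]
    P=np.stack([(u-K[0,2])/K[0,0]*dep,(v-K[1,2])/K[1,1]*dep,dep],-1)
    return (P-t)@R
E
python3 - <<'E'
from h import *
z=np.load('top0.npz');p,d=z['p'],z['d'];ci=imaging.camera_info('top')
P=pts(ci,d)
for n,uv in dict(pot=(321,246),cap=(324,246),tray=(404,210),gauge=(286,303),blade=(264,150),mould=(177,211)).items():
    print(n,P[uv[1],uv[0]].round(4))
H=P[...,2]
def blob(lo,hi,x0,x1,y0,y1):
    m=np.zeros(H.shape,np.uint8);m[y0:y1,x0:x1]=((H>lo)&(H<hi)&(d>0))[y0:y1,x0:x1]
    n,l,s,c=cv2.connectedComponentsWithStats(m);i=1+s[1:,4].argmax();return l==i
m=blob(.045,.075,280,360,200,290);print('shoulder',P[m].mean(0),np.ptp(P[m],0))
m=blob(.09,.13,280,360,200,290);print('cap',P[m].mean(0),np.ptp(P[m],0),H[m].max())
# tray by colour
g=cv2.cvtColor(p,cv2.COLOR_BGR2HSV)
m=np.zeros(H.shape,np.uint8);m[160:260,350:460]=(g[160:260,350:460,1]>75)
c=max(cv2.findContours(m,0,2)[0],key=cv2.contourArea);r=cv2.minAreaRect(c);print(r)
q=ray(ci,cv2.boxPoints(r),.013);print('tray corners',q.round(4),q.mean(0),np.linalg.norm(np.diff(q,axis=0),axis=1))
cv2.imwrite('pics/c1.png',cv2.resize(p[200:320,260:380],(600,600),interpolation=2))
E
```

```text
pot [ 0.5114 -0.0643  0.103 ]
cap [ 0.5115 -0.0701  0.1011]
tray [ 0.5898 -0.2445  0.0108]
gauge [3.984e-01 3.000e-04 5.110e-02]
blade [0.7141 0.0497 0.0038]
mould [0.5798 0.2243 0.0356]
shoulder [ 0.51163303 -0.06672179  0.06392047] [0.08346827 0.08407289 0.02680364]
cap [ 0.51197846 -0.06974782  0.10156583] [0.04805371 0.0464686  0.01543971] 0.10725926056335199
((404.0097961425781, 210.08216857910156), (66.12828826904297, 67.33406066894531), 83.21102905273438)
tray corners [[ 0.649  -0.1663  0.013 ]
 [ 0.6676 -0.3064  0.013 ]
 [ 0.5303 -0.3211  0.013 ]
 [ 0.5121 -0.1823  0.013 ]] [ 0.5897493  -0.24403187  0.013     ] [0.14138363 0.13800592 0.13997309]
```

View pics/c1.png

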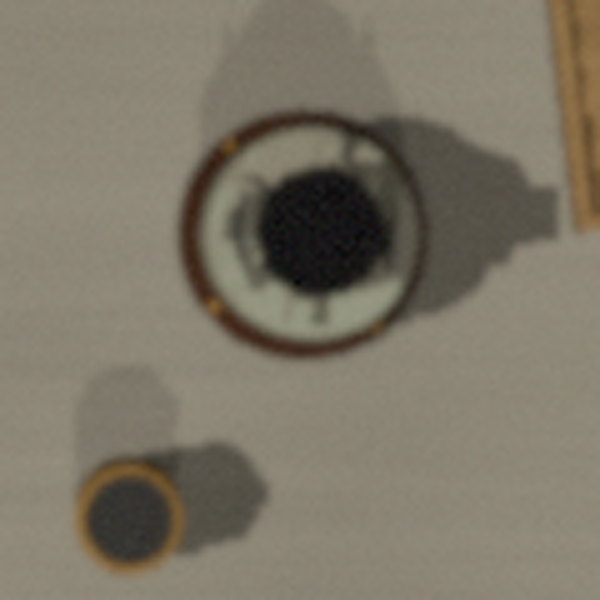

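Emit:
{"fn": "arm_command", "kwargs": {"turn": [[0, 0, 0], [0, 0, 0], [0, 0, 0], [0, 0, 0], [0, 0, 0], [0, 0, 0], [0, 0, 0], [0, 0, 0], [0, 0, 0], [0, 0, 0]], "xyz": [[-0.5, -0.47, 0], [-0.5, -0.47, 0], [-0.5, -0.47, 0], [-0.5, -0.47, 0], [-0.5, -0.47, 0], [-0.5, -0.47, 0], [-0.5, -0.47, 0], [-0.5, -0.47, 0], [-0.5, -0.47, 0], [-0.5, -0.47, 0]], "claw": [85, 85, 85, 85, 85, 85, 85, 85, 85, 85]}}

```text
time_s: 1.1
position: [0.3292, 0.2301, 0.2312]
tool_rot: [[-0.959, 0.283, -0.0], [0.283, 0.959, -0.0], [0.0, -0.0, -1.0]]
ft_force: [0.9, 0.3, -0.2]
grip_width: 0.0851
gripper_force: 0.0
```

Emit:
{"fn": "arm_command", "kwargs": {"turn": [[0, 0, 0], [0, 0, 0], [0, 0, 0], [0, 0, 0], [0, 0, 0], [0, 0, 0], [0, 0, 0], [0, 0, 0], [0, 0, 0], [0, 0, 0], [0, 0, 1], [0, 0, 1]], "xyz": [[-0.5, -0.47, 0], [-0.5, -0.47, 0], [-0.5, -0.47, 0], [-0.5, -0.47, 0], [-0.5, -0.47, 0], [-0.5, -0.47, 0], [-0.5, -0.47, 0], [-0.5, -0.47, 0], [-0.5, -0.47, 0], [-0.5, -0.47, 0], [0, 0, 0], [0, 0, 0]], "claw": [85, 85, 85, 85, 85, 85, 85, 85, 85, 85, 85, 85]}}

```text
time_s: 2.3
position: [0.5023, -0.0656, 0.2306]
tool_rot: [[-0.893, 0.45, -0.001], [0.45, 0.893, 0.001], [0.001, -0.0, -1.0]]
ft_force: [0.2, 0.3, 0.5]
grip_width: 0.0852
gripper_force: 0.0
```

Emit:
{"fn": "arm_command", "kwargs": {"turn": [[0, 0, 1], [0, 0, 1], [0, 0, 1], [0, 0, 1], [0, 0, 1], [0, 0, 1], [0, 0, 1], [0, 0, 1], [0, 0, 1], [0, 0, 1], [0, 0, 1], [0, 0, 1]], "xyz": [[0, 0, 0], [0, 0, 0], [0, 0, 0], [0, 0, 0], [0, 0, 0], [0, 0, 0], [0, 0, 0], [0, 0, 0], [0, 0, 0], [0, 0, 0], [0, 0, 0], [0, 0, 0]], "claw": [85, 85, 85, 85, 85, 85, 85, 85, 85, 85, 85, 85]}}

```text
time_s: 3.5
position: [0.502, -0.0646, 0.231]
tool_rot: [[-0.059, 0.998, -0.001], [0.998, 0.059, 0.0], [0.0, -0.001, -1.0]]
ft_force: [0.1, 0.6, -0.5]
grip_width: 0.0849
gripper_force: 0.0
```

Emit:
{"fn": "arm_command", "kwargs": {"turn": [[0, 0, 1], [0, 0, 1], [0, 0, 1], [0, 0, 1], [0, 0, 1], [0, 0, 1], [0, 0, 1], [0, 0, 1], [0, 0, 1], [0, 0, 1], [0, 0, 1], [0, 0, 1]], "xyz": [[0, 0, 0], [0, 0, 0], [0, 0, 0], [0, 0, 0], [0, 0, 0], [0, 0, 0], [0, 0, 0], [0, 0, 0], [0, 0, 0], [0, 0, 0], [0, 0, 0], [0, 0, 0]], "claw": [85, 85, 85, 85, 85, 85, 85, 85, 85, 85, 85, 85]}}

```text
time_s: 4.7
position: [0.502, -0.0647, 0.231]
tool_rot: [[0.835, 0.55, -0.001], [0.55, -0.835, 0.0], [-0.001, -0.001, -1.0]]
ft_force: [-0.3, -0.1, 0.5]
grip_width: 0.0854
gripper_force: 0.0
```

```bash
python3 - <<'E'
from h import *
s=env.observe();print(s['time_s'],s['position'],s['q'],s['tool_rot'])
ci=imaging.camera_info('wrist');p,d=imaging.get_image('wrist');cv2.imwrite('pics/w1.png',p);np.savez('w1.npz',p=p,d=d,K=ci['camera_matrix'],r=ci['rvec'],t=ci['tvec'])
P=pts(ci,d);print(-cv2.Rodrigues(ci['rvec'])[0].T@np.ravel(ci['tvec']))
E
```

```text
4.7 [ 0.50203089 -0.06465874  0.23098504] [-2.07615333e+01  1.74420618e+01  8.11096473e+01 -1.15685704e-04
  8.14980027e+01  3.58737106e+01] [[ 8.35185946e-01  5.49967068e-01 -8.12001214e-04]
 [ 5.49967431e-01 -8.35186046e-01  3.05691083e-04]
 [-5.10052055e-04 -7.01883118e-04 -9.99999624e-01]]
[ 0.56336339 -0.02383933  0.37337081]
```

View pics/w1.png

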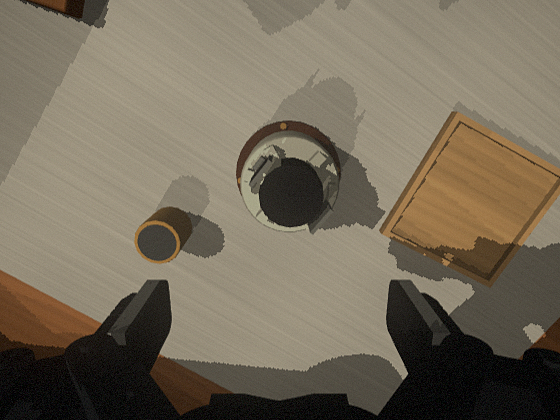

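The wrist view shows the cap top at (290,190), one tab at about (264,167), the gauge at (158,242) and the tray at right. I'll use the depth data for the tabs.

```bash
python3 - <<'E'
from h import *
z=np.load('w1.npz');ci=dict(camera_matrix=z['K'],rvec=z['r'],tvec=z['t']);p,d=z['p'],z['d']
P=pts(ci,d);H=P[...,2]
a=cv2.resize(p[110:245,225:350],None,fx=4.4,fy=4.4,interpolation=2)
cv2.imwrite('pics/c2.png',cv2.convertScaleAbs(a,alpha=1.6,beta=20))
sub=np.zeros_like(d,bool);sub[110:245,225:350]=True
g=p.max(2)
m=sub&(H>.097)&(H<.112)
for lo,hi in((.060,.066),(.066,.072),(.072,.076),(.097,.1025),(.1025,.112)):
    k=sub&(H>lo)&(H<hi);print(lo,k.sum(),P[k].mean(0).round(4) if k.any() else'')
k=sub&(H>.098)&(H<.104)&(g<45)
cnt=max(cv2.findContours(k.astype(np.uint8),0,2)[0],key=cv2.contourArea)
(c,r)=cv2.minEnclosingCircle(cnt);e=cv2.fitEllipse(cnt);print('cap',c,r,e,H[k].mean())
q=ray(ci,[e[0],c],H[k].mean());print(q)
# grey tab tops
k=(sub&(H>.1025)&(H<.110));
n,l,s,cc=cv2.connectedComponentsWithStats(k.astype(np.uint8))
for i in range(1,n):
    if s[i,4]>8:print(s[i],P[l==i].mean(0).round(4),np.ptp(P[l==i],0).round(4))
# ring at bench (brown)
E
```

```text
0.06 2586 [ 0.5217 -0.0604  0.0617]
0.066 258 [ 0.5206 -0.0566  0.0704]
0.072 615 [ 0.5178 -0.0634  0.073 ]
0.097 3237 [ 0.513  -0.0684  0.1007]
0.1025 304 [ 0.5125 -0.0687  0.1046]
cap (290.9696960449219, 195.19007873535156) 32.09304428100586 ((291.0367126464844, 195.01388549804688), (61.12616729736328, 63.01634216308594), 72.71244049072266) 0.10080135046937813
[[ 0.51320358 -0.06810082  0.10080135]
 [ 0.51306268 -0.06813478  0.10080135]]
[249 159  23  28 144] [ 0.5155 -0.0392  0.1048] [0.0237 0.0049 0.004 ]
[310 208  23  26 146] [ 0.5097 -0.0977  0.1046] [0.0237 0.0054 0.0045]
```

View pics/c2.png

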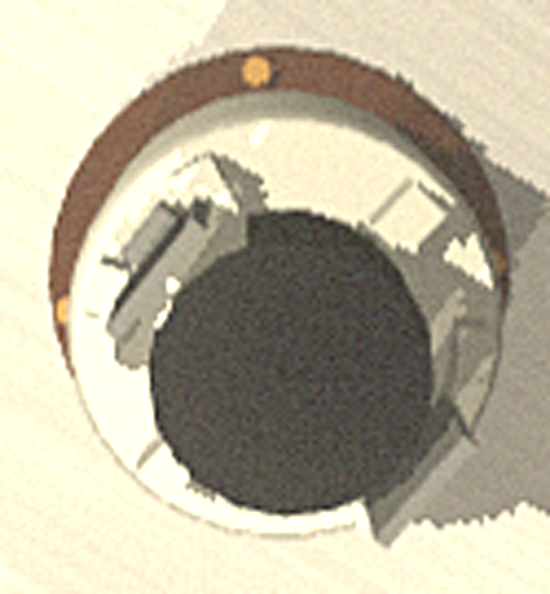

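Emit:
{"fn": "arm_command", "kwargs": {"turn": [[0, 0, 0], [0, 0, 1], [0, 0, 1], [0, 0, 1], [0, 0, 1], [0, 0, 1], [0, 0, 1], [0, 0, 1], [0, 0, 0.8], [0, 0, 0]], "xyz": [[0.14, 0.18, 0], [0, 0, 0.2], [0, 0, 0.3], [0, 0, 0.3], [0, 0, 0.3], [0, 0, 0.3], [0, 0, 0.3], [0, 0, 0.2], [0, 0, 0.1], [0, 0, 0]], "claw": [85, 85, 85, 85, 85, 85, 85, 85, 85, 85]}}

```text
time_s: 5.75
position: [0.5133, -0.0685, 0.1304]
tool_rot: [[0.996, -0.093, -0.001], [-0.093, -0.996, 0.001], [-0.002, -0.0, -1.0]]
ft_force: [0.2, -1.3, -0.0]
grip_width: 0.0853
gripper_force: 0.0
```

```bash
python3 - <<'E'
from h import *
s=env.observe();print(s['time_s'],s['position'],s['q'][5],s['tool_rot'])
ci=imaging.camera_info('wrist');p,d=imaging.get_image('wrist')
P=pts(ci,d);H=P[...,2]
k=(H>.1025)&(H<.110)&(np.hypot(P[...,0]-.5128,P[...,1]+.0684)<.038)
n,l,s_,cc=cv2.connectedComponentsWithStats(k.astype(np.uint8))
for i in range(1,n):
    if s_[i,4]>20:print(s_[i],P[l==i].mean(0).round(4),np.ptp(P[l==i],0).round(4))
k=(H>.098)&(H<.1025)&(np.hypot(P[...,0]-.5128,P[...,1]+.0684)<.027)
print(P[k].mean(0),np.ptp(P[k],0))
E
```

```text
5.75 [ 0.51329318 -0.06849075  0.1304343 ] 74.63943227637616 [[ 9.95634817e-01 -9.33224475e-02 -1.49382082e-03]
 [-9.33216900e-02 -9.95635846e-01  5.69128933e-04]
 [-1.54041406e-03 -4.27238698e-04 -9.99998722e-01]]
[216 237   9  47 321] [ 0.5157 -0.0396  0.1046] [0.0246 0.005  0.0042]
[335 237  10  47 315] [ 0.5102 -0.098   0.1047] [0.0241 0.0052 0.004 ]
[ 0.51346556 -0.06888347  0.10078192] [0.04927789 0.04828217 0.00448073]
```

Emit:
{"fn": "arm_command", "kwargs": {"turn": [[0, 0, 0], [0, 0, 0], [0, 0, 0], [0, 0, 0], [0, 0, 0], [0, 0, 0], [0, 0, 0]], "xyz": [[0, 0, 0.2], [0, 0, 0.3], [0, 0, 0.3], [0, 0, 0.2], [0, 0, 0.1], [0, 0, 0], [0, 0, 0]], "claw": [85, 85, 85, 85, 85, 66, 66], "squeeze": 25}}

```text
time_s: 6.5
position: [0.5133, -0.0685, 0.0767]
tool_rot: [[0.996, -0.094, 0.001], [-0.094, -0.996, -0.0], [0.001, 0.0, -1.0]]
ft_force: [-0.1, -0.4, -0.3]
grip_width: 0.0663
gripper_force: 0.0
```

Emit:
{"fn": "arm_command", "kwargs": {"turn": [[0, 0, 0], [0, 0, 0], [0, 0, 0], [0, 0, 0]], "xyz": [[0, 0, 0], [0, 0, 0], [0, 0, 0], [0, 0, 0]], "claw": [64, 60, 56, 52]}}

```text
time_s: 6.9
position: [0.5135, -0.0686, 0.0777]
tool_rot: [[0.996, -0.094, 0.002], [-0.094, -0.996, -0.001], [0.002, 0.001, -1.0]]
ft_force: [-2.5, 1.1, 10.4]
grip_width: 0.0526
gripper_force: 11.5
```

Emit:
{"fn": "arm_command", "kwargs": {"turn": [[0, 0, 0], [0, 0, 0], [0, 0, 0], [0, 0, 0]], "xyz": [[0, 0, 0], [0, 0, 0], [0, 0, 0], [0, 0, 0]], "claw": [48, 46, 46, 46]}}

```text
time_s: 7.3
position: [0.5135, -0.0687, 0.0782]
tool_rot: [[0.996, -0.094, 0.003], [-0.094, -0.996, -0.001], [0.003, 0.001, -1.0]]
ft_force: [-3.8, -0.5, 16.1]
grip_width: 0.0496
gripper_force: 23.4
```

```bash
python3 - <<'E'
from h import *
s=env.observe();print({k:np.round(s[k],3) for k in('time_s','position','ft_force','wrist_torque','grip_width','gripper_force')})
p,d=imaging.get_image('wrist');cv2.imwrite('pics/w3.png',p)
E
```

```text
{'time_s': np.float64(7.3), 'position': array([ 0.514, -0.069,  0.078]), 'ft_force': array([-3.781, -0.51 , 16.093]), 'wrist_torque': array([-0.017,  0.721,  0.011]), 'grip_width': np.float64(0.05), 'gripper_force': np.float64(23.431)}
```

Emit:
{"fn": "arm_command", "kwargs": {"turn": [[0, 0, 0], [0, 0, 0], [0, 0, -0.4], [0, 0, -0.6], [0, 0, -0.6], [0, 0, -0.4]], "xyz": [[0, 0, -0.04], [0, 0, 0], [0, 0, 0], [0, 0, 0], [0, 0, 0], [0, 0, 0]], "claw": [46, 46, 46, 46, 46, 46], "squeeze": 30}}

```text
time_s: 7.95
position: [0.5136, -0.0685, 0.0793]
tool_rot: [[0.997, 0.082, 0.002], [0.082, -0.997, -0.001], [0.002, 0.001, -1.0]]
ft_force: [-0.9, -0.4, 6.4]
grip_width: 0.0493
gripper_force: 32.3
```

```bash
cat > st.py <<'E'
from h import *
def st():
    s=env.observe();R=s['tool_rot']
    print(*(np.round(s[k],4) for k in('time_s','position','ft_force','wrist_torque','grip_width','gripper_force')),'yaw',np.degrees(np.arctan2(R[1][1],R[0][1])).round(2))
def tabs():
    ci=imaging.camera_info('wrist');p,d=imaging.get_image('wrist');P=pts(ci,d);H=P[...,2]
    k=(H>.0985)&(H<.103)&(np.hypot(P[...,0]-.513,P[...,1]+.0687)<.022);print('captop',P[k].mean(0).round(4))
    return p
if __name__=='__main__':st()
E
python3 - <<'E'
from st import *
st();p=tabs();cv2.imwrite('pics/w4.png',p)
E
```

```text
7.95 [ 0.5136 -0.0685  0.0793] [-0.8971 -0.3649  6.3665] [ 0.1027  0.0612 -0.0399] 0.0493 32.3207 yaw -85.33
captop [ 0.5137 -0.0687  0.1004]
```

View pics/w4.png

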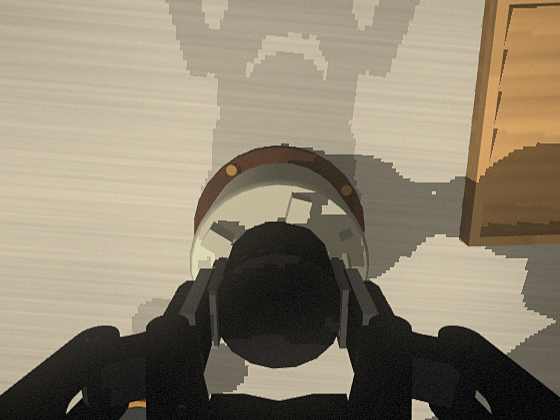

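The tabs sit flush between the pads at (215,310) and (345,310), and the cap turns freely.

Emit:
{"fn": "arm_command", "kwargs": {"turn": [[0, 0, -0.5], [0, 0, -0.5], [0, 0, -0.5], [0, 0, -0.5], [0, 0, -0.4], [0, 0, 0]], "xyz": [[0, 0, 0], [0, 0, 0], [0, 0, 0], [0, 0, 0], [0, 0, 0], [0, 0, 0]], "claw": [46, 46, 46, 46, 46, 46]}}

```text
time_s: 8.6
position: [0.5137, -0.0685, 0.0793]
tool_rot: [[0.958, 0.286, 0.002], [0.286, -0.958, -0.001], [0.002, 0.001, -1.0]]
ft_force: [-0.6, 0.8, 6.4]
grip_width: 0.0492
gripper_force: 32.3
```

```bash
python3 st.py
```

```text
8.6 [ 0.5137 -0.0685  0.0793] [-0.6152  0.8177  6.3847] [0.0994 0.0288 0.0001] 0.0492 32.3327 yaw -73.38
```

Emit:
{"fn": "arm_command", "kwargs": {"turn": [[0, 0, -0.4], [0, 0, -0.4], [0, 0, -0.4], [0, 0, 0]], "xyz": [[0, 0, 0], [0, 0, 0], [0, 0, 0], [0, 0, 0]], "claw": [46, 46, 46, 46]}}

```text
time_s: 9.0
position: [0.5136, -0.0685, 0.0793]
tool_rot: [[0.923, 0.385, 0.002], [0.385, -0.923, -0.001], [0.002, 0.001, -1.0]]
ft_force: [-0.1, 0.1, 5.5]
grip_width: 0.0496
gripper_force: 32.3
```

```bash
python3 st.py
```

```text
9.0 [ 0.5136 -0.0685  0.0793] [-0.14    0.1471  5.4902] [0.1181 0.023  0.0468] 0.0496 32.3385 yaw -67.37
```

Emit:
{"fn": "arm_command", "kwargs": {"turn": [[0, 0, -0.4], [0, 0, -0.4], [0, 0, 0]], "xyz": [[0, 0, 0], [0, 0, 0], [0, 0, 0]], "claw": [46, 46, 46]}}

```text
time_s: 9.3
position: [0.5136, -0.0685, 0.0793]
tool_rot: [[0.894, 0.448, 0.002], [0.448, -0.894, -0.001], [0.002, 0.002, -1.0]]
ft_force: [0.5, 0.4, 6.3]
grip_width: 0.0494
gripper_force: 32.3
```

```bash
python3 st.py
```

```text
9.3 [ 0.5136 -0.0685  0.0793] [0.5185 0.3928 6.3335] [0.1083 0.0215 0.0434] 0.0494 32.3432 yaw -63.37
```

Emit:
{"fn": "arm_command", "kwargs": {"turn": [[0, 0, -0.4], [0, 0, -0.4], [0, 0, 0]], "xyz": [[0, 0, 0], [0, 0, 0], [0, 0, 0]], "claw": [46, 46, 46]}}

```text
time_s: 9.6
position: [0.5136, -0.0685, 0.0793]
tool_rot: [[0.861, 0.509, 0.002], [0.509, -0.861, -0.001], [0.002, 0.002, -1.0]]
ft_force: [0.2, 0.5, 5.4]
grip_width: 0.0495
gripper_force: 32.3
```

```bash
python3 - <<'E'
from st import *
st();p=tabs();cv2.imwrite('pics/w5.png',cv2.resize(p[180:400,160:400],None,fx=2.5,fy=2.5,interpolation=2))
E
```

```text
9.6 [ 0.5136 -0.0685  0.0793] [0.2437 0.5128 5.3551] [0.0807 0.0474 0.0038] 0.0495 32.3465 yaw -59.37
captop [ 0.5136 -0.0683  0.1004]
```

View pics/w5.png

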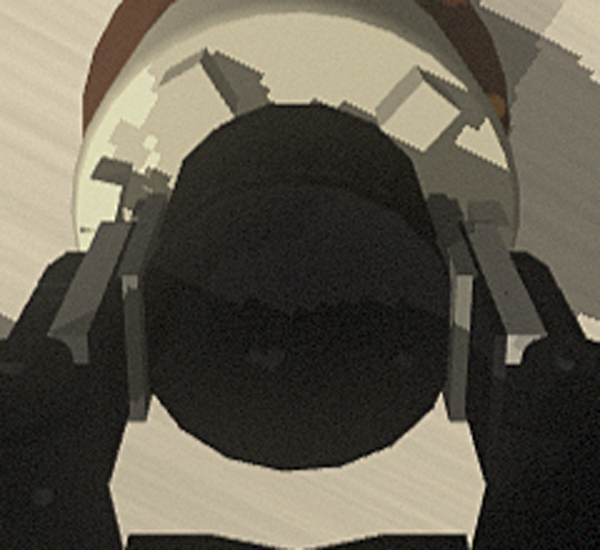

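The tabs are still seated in the pads. A block on the collar at (420,110) lies ahead of the right tab.

Emit:
{"fn": "arm_command", "kwargs": {"turn": [[0, 0, -0.4], [0, 0, -0.4], [0, 0, 0]], "xyz": [[0, 0, 0], [0, 0, 0], [0, 0, 0]], "claw": [46, 46, 46]}}

```text
time_s: 9.95
position: [0.5136, -0.0685, 0.0793]
tool_rot: [[0.823, 0.568, 0.002], [0.568, -0.823, -0.001], [0.002, 0.002, -1.0]]
ft_force: [-0.4, 0.3, 5.1]
grip_width: 0.0491
gripper_force: 32.4
```

```bash
python3 st.py
```

```text
9.95 [ 0.5136 -0.0685  0.0793] [-0.4263  0.296   5.0581] [ 0.1127 -0.0032 -0.0116] 0.0491 32.3518 yaw -55.38
```

Emit:
{"fn": "arm_command", "kwargs": {"turn": [[0, 0, -0.4], [0, 0, -0.4], [0, 0, 0]], "xyz": [[0, 0, 0], [0, 0, 0], [0, 0, 0]], "claw": [46, 46, 46]}}

```text
time_s: 10.25
position: [0.5136, -0.0685, 0.0793]
tool_rot: [[0.781, 0.624, 0.002], [0.624, -0.781, -0.001], [0.001, 0.002, -1.0]]
ft_force: [-0.1, 0.6, 5.2]
grip_width: 0.0493
gripper_force: 32.4
```

```bash
python3 st.py
```

```text
10.25 [ 0.5136 -0.0685  0.0793] [-0.1428  0.5945  5.2398] [ 0.1243  0.0321 -0.0093] 0.0493 32.3546 yaw -51.37
```

Emit:
{"fn": "arm_command", "kwargs": {"turn": [[0, 0, -0.4], [0, 0, -0.4], [0, 0, 0]], "xyz": [[0, 0, 0], [0, 0, 0], [0, 0, 0]], "claw": [46, 46, 46]}}

```text
time_s: 10.55
position: [0.5136, -0.0685, 0.0793]
tool_rot: [[0.736, 0.677, 0.002], [0.677, -0.736, -0.001], [0.001, 0.002, -1.0]]
ft_force: [-0.5, 0.6, 6.2]
grip_width: 0.0492
gripper_force: 32.4
```

```bash
python3 st.py
```

```text
10.55 [ 0.5136 -0.0685  0.0793] [-0.514   0.5991  6.1875] [0.1129 0.0431 0.0303] 0.0492 32.3575 yaw -47.37
```

Emit:
{"fn": "arm_command", "kwargs": {"turn": [[0, 0, -0.4], [0, 0, -0.4], [0, 0, 0]], "xyz": [[0, 0, 0], [0, 0, 0], [0, 0, 0]], "claw": [46, 46, 46]}}

```text
time_s: 10.85
position: [0.5136, -0.0685, 0.0793]
tool_rot: [[0.687, 0.727, 0.002], [0.727, -0.687, -0.001], [0.001, 0.002, -1.0]]
ft_force: [-0.3, 0.1, 5.9]
grip_width: 0.0494
gripper_force: 32.4
```

```bash
python3 st.py
```

```text
10.85 [ 0.5136 -0.0685  0.0793] [-0.2617  0.1268  5.9494] [0.0651 0.0806 0.0177] 0.0494 32.3605 yaw -43.37
```

52° so far with no stop.

Emit:
{"fn": "arm_command", "kwargs": {"turn": [[0, 0, -0.4], [0, 0, -0.4], [0, 0, 0]], "xyz": [[0, 0, 0], [0, 0, 0], [0, 0, 0]], "claw": [46, 46, 46]}}

```text
time_s: 11.15
position: [0.5136, -0.0685, 0.0793]
tool_rot: [[0.634, 0.773, 0.002], [0.773, -0.634, -0.001], [0.001, 0.002, -1.0]]
ft_force: [0.6, 0.6, 6.0]
grip_width: 0.0492
gripper_force: 32.4
```

```bash
python3 st.py
```

```text
11.15 [ 0.5136 -0.0685  0.0793] [0.5639 0.5867 5.9542] [0.0791 0.0123 0.0126] 0.0492 32.3636 yaw -39.38
```

Emit:
{"fn": "arm_command", "kwargs": {"turn": [[0, 0, -0.4], [0, 0, -0.4], [0, 0, 0]], "xyz": [[0, 0, 0], [0, 0, 0], [0, 0, 0]], "claw": [46, 46, 46]}}

```text
time_s: 11.45
position: [0.5136, -0.0685, 0.0793]
tool_rot: [[0.579, 0.815, 0.002], [0.815, -0.579, -0.001], [0.001, 0.002, -1.0]]
ft_force: [-0.5, 0.7, 6.5]
grip_width: 0.0493
gripper_force: 32.4
```

```bash
python3 - <<'E'
from st import *
st();p=tabs();cv2.imwrite('pics/w6.png',cv2.resize(p[180:400,160:400],None,fx=2.5,fy=2.5,interpolation=2))
E
```

```text
11.45 [ 0.5136 -0.0685  0.0793] [-0.4565  0.687   6.4821] [0.1036 0.0563 0.018 ] 0.0493 32.3658 yaw -35.37
captop [ 0.5134 -0.0681  0.1004]
```

View pics/w6.png

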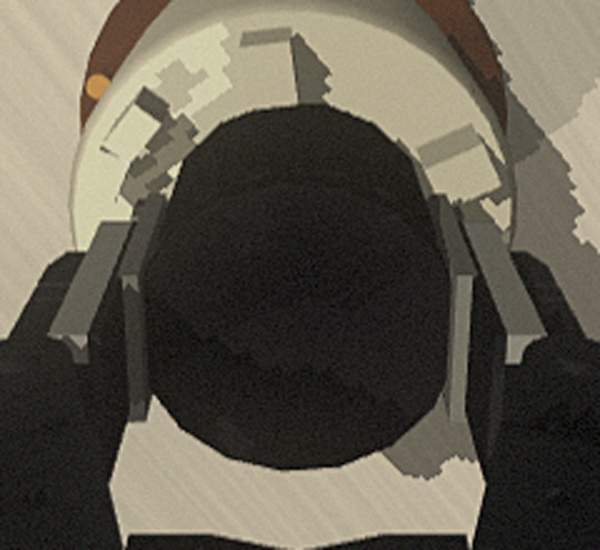

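The block, now at (465,170), is getting close to the right tab. I'll keep turning in small steps.

Emit:
{"fn": "arm_command", "kwargs": {"turn": [[0, 0, -0.4], [0, 0, -0.4], [0, 0, 0]], "xyz": [[0, 0, 0], [0, 0, 0], [0, 0, 0]], "claw": [46, 46, 46]}}

```text
time_s: 11.8
position: [0.5136, -0.0685, 0.0793]
tool_rot: [[0.521, 0.854, 0.002], [0.854, -0.521, -0.001], [0.001, 0.002, -1.0]]
ft_force: [0.5, 1.7, 5.1]
grip_width: 0.0495
gripper_force: 32.4
```

```bash
python3 st.py
```

```text
11.8 [ 0.5136 -0.0685  0.0793] [0.4727 1.729  5.1295] [0.1311 0.0612 0.0264] 0.0495 32.3688 yaw -31.38
```

Emit:
{"fn": "arm_command", "kwargs": {"turn": [[0, 0, -0.4], [0, 0, -0.2], [0, 0, 0]], "xyz": [[0, 0, 0], [0, 0, 0], [0, 0, 0]], "claw": [46, 46, 46]}}

```text
time_s: 12.1
position: [0.5136, -0.0685, 0.0793]
tool_rot: [[0.478, 0.878, 0.002], [0.878, -0.478, 0.0], [0.001, 0.002, -1.0]]
ft_force: [-0.9, 0.3, 6.5]
grip_width: 0.0493
gripper_force: 33.7
```

```bash
python3 st.py
```

```text
12.1 [ 0.5136 -0.0685  0.0793] [-0.9306  0.3279  6.4913] [ 0.0653  0.1747 -1.1338] 0.0493 33.6745 yaw -28.56
```

The end stop is reached: the wrist torque jumped to 1.1 N m after about 66° of turn. I'll ease back 1° and lift gently.

Emit:
{"fn": "arm_command", "kwargs": {"turn": [[0, 0, 0.2], [0, 0, 0], [0, 0, 0], [0, 0, 0]], "xyz": [[0, 0, 0], [0, 0, -0.05], [0, 0, -0.05], [0, 0, 0]], "claw": [46, 46, 46, 46]}}

```text
time_s: 12.5
position: [0.5126, -0.068, 0.0834]
tool_rot: [[0.491, 0.871, -0.001], [0.871, -0.491, 0.001], [0.0, -0.001, -1.0]]
ft_force: [-1.1, 2.1, 0.5]
grip_width: 0.0491
gripper_force: 33.9
```

```bash
python3 - <<'E'
from st import *
st();tabs()
E
```

```text
12.5 [ 0.5126 -0.068   0.0834] [-1.1394  2.1053  0.4696] [ 0.398   0.2183 -0.4351] 0.0491 33.8695 yaw -29.42
captop [ 0.5136 -0.0673  0.1028]
```

Emit:
{"fn": "arm_command", "kwargs": {"turn": [[0, 0, 0], [0, 0, 0], [0, 0, 0], [0, 0, 0]], "xyz": [[0, 0, -0.06], [0, 0, -0.06], [0, 0, -0.06], [0, 0, 0]], "claw": [46, 46, 46, 46]}}

```text
time_s: 12.95
position: [0.5135, -0.0687, 0.0932]
tool_rot: [[0.491, 0.871, 0.002], [0.871, -0.491, -0.001], [-0.0, 0.002, -1.0]]
ft_force: [-0.6, 0.9, -0.3]
grip_width: 0.0489
gripper_force: 33.7
```

```bash
python3 st.py
```

```text
12.95 [ 0.5135 -0.0687  0.0932] [-0.5816  0.8531 -0.3275] [-0.0035 -0.0343 -0.0047] 0.0489 33.6533 yaw -29.41
```

Emit:
{"fn": "arm_command", "kwargs": {"turn": [[0, 0, 0], [0, 0, 0], [0, 0, 0], [0, 0, 0], [0, 0, 0], [0, 0, 0]], "xyz": [[0, 0, -0.1], [0, 0, -0.25], [0, 0, -0.3], [0, 0, -0.3], [0, 0, -0.2], [0, 0, -0.05]], "claw": [46, 46, 46, 46, 46, 46]}}

```text
time_s: 13.55
position: [0.5134, -0.0685, 0.1535]
tool_rot: [[0.491, 0.871, 0.002], [0.871, -0.491, -0.001], [0.0, 0.002, -1.0]]
ft_force: [-0.4, 0.6, -0.9]
grip_width: 0.049
gripper_force: 33.6
```

Emit:
{"fn": "arm_command", "kwargs": {"turn": [[0, 0, 0], [0, 0, 0], [0, 0, 0], [0, 0, 0], [0, 0, 0], [0, 0, 0], [0, 0, 0], [0, 0, 0], [0, 0, 0], [0, 0, 0], [0, 0, 0], [0, 0, 0]], "xyz": [[-0.1, 0.14, 0], [-0.2, 0.26, 0], [-0.25, 0.33, 0], [-0.25, 0.33, 0], [-0.25, 0.33, 0], [-0.25, 0.33, 0], [-0.25, 0.33, 0], [-0.25, 0.33, 0], [-0.25, 0.33, 0], [-0.16, 0.22, 0], [-0.1, 0.12, 0], [0, 0, 0]], "claw": [46, 46, 46, 46, 46, 46, 46, 46, 46, 46, 46, 46]}}

```text
time_s: 14.75
position: [0.589, -0.2453, 0.1513]
tool_rot: [[0.493, 0.87, -0.001], [0.87, -0.493, 0.0], [-0.0, -0.001, -1.0]]
ft_force: [-1.8, -0.3, -0.8]
grip_width: 0.049
gripper_force: 33.6
```

```bash
python3 - <<'E'
from st import *
st();s=env.observe();T=np.array(s['position'])
ci=imaging.camera_info('wrist');p,d=imaging.get_image('wrist');P=pts(ci,d);H=P[...,2]
k=(np.hypot(P[...,0]-T[0],P[...,1]-T[1])<.018)&(H>.1);print('captop',P[k].mean(0).round(4),H[k].std(),'rel',(P[k].mean(0)-T).round(4))
pl=np.linalg.lstsq(np.c_[P[k][:,:2],np.ones(k.sum())],H[k],rcond=None)[0];print('tilt',pl[:2])
# tray check: light floor
k=(H<.009)&(H>.002)&(d>0)&(np.abs(P[...,0]-.59)<.075)&(np.abs(P[...,1]+.244)<.075)
q,dd=imaging.get_image('scene');cv2.imwrite('pics/s2.png',q)
c2=imaging.camera_info('scene')
g=cv2.cvtColor(np.load('scene0.npz')['p'],cv2.COLOR_BGR2HSV)
m=np.zeros(g.shape[:2],np.uint8);m[190:290,90:200]=(g[190:290,90:200,1]>75)
c=max(cv2.findContours(m,0,2)[0],key=cv2.contourArea);a=cv2.approxPolyDP(c,8,True)[:,0];r=ray(c2,a,.011);print('tray scene',r.round(4),r.mean(0))
E
```

```text
14.75 [ 0.589  -0.2453  0.1513] [-1.752  -0.2852 -0.7868] [-0.0452  0.0203 -0.0595] 0.049 33.6498 yaw -29.51
captop [ 0.5909 -0.2419  0.1909] 0.02651513786553108 rel [0.0019 0.0034 0.0396]
tilt [0.80404577 1.44776298]
tray scene [[ 0.5145 -0.1837  0.011 ]
 [ 0.5293 -0.3174  0.011 ]
 [ 0.6639 -0.3057  0.011 ]
 [ 0.6548 -0.1684  0.011 ]] [ 0.5906134  -0.24380901  0.011     ]
```

View pics/s2.png

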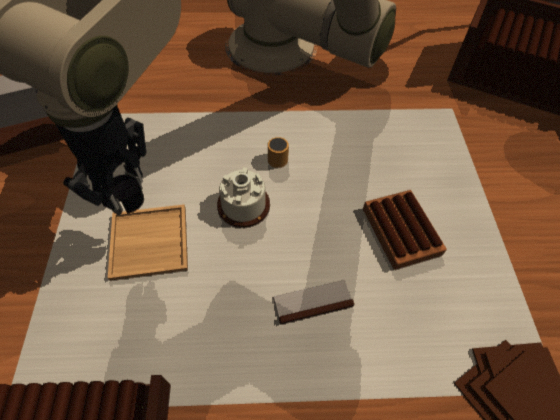

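The cap is held off the pot, at (127,193), above the tray in perspective, and the bystanders have not moved. Lowering now.

Emit:
{"fn": "arm_command", "kwargs": {"turn": [[0, 0, 0], [0, 0, 0], [0, 0, 0], [0, 0, 0], [0, 0, 0], [0, 0, 0], [0, 0, 0], [0, 0, 0], [0, 0, 0], [0, 0, 0]], "xyz": [[0, 0, 0.15], [0, 0, 0.3], [0, 0, 0.4], [0, 0, 0.4], [0, 0, 0.4], [0, 0, 0.3], [0, 0, 0.2], [0, 0, 0.1], [0, 0, 0.1], [0, 0, 0]], "claw": [46, 46, 46, 46, 46, 46, 46, 46, 46, 46]}}

```text
time_s: 15.85
position: [0.589, -0.2438, 0.0347]
tool_rot: [[0.491, 0.871, -0.0], [0.871, -0.491, 0.0], [-0.0, -0.0, -1.0]]
ft_force: [0.5, -0.1, -0.9]
grip_width: 0.0489
gripper_force: 33.7
```

Emit:
{"fn": "arm_command", "kwargs": {"turn": [[0, 0, 0], [0, 0, 0]], "xyz": [[0, 0, 0.06], [0, 0, 0]], "claw": [46, 46]}}

```text
time_s: 16.05
position: [0.5891, -0.2439, 0.0319]
tool_rot: [[0.491, 0.871, 0.0], [0.871, -0.491, -0.0], [-0.0, 0.0, -1.0]]
ft_force: [0.1, 0.5, -0.3]
grip_width: 0.0489
gripper_force: 33.7
```

```bash
python3 - <<'E'
from st import *
st();s=env.observe();T=np.array(s['position'])
ci=imaging.camera_info('wrist');p,d=imaging.get_image('wrist');P=pts(ci,d);H=P[...,2]
k=(np.hypot(P[...,0]-T[0],P[...,1]-T[1])<.018)&(H>T[2]+.01)&(H<T[2]+.03);print('captop',np.median(P[k],0).round(4),k.sum())
E
```

```text
16.05 [ 0.5891 -0.2439  0.0319] [ 0.1448  0.5256 -0.2936] [0.0264 0.0509 0.0102] 0.0489 33.6503 yaw -29.43
captop [ 0.5894 -0.2433  0.0528] 6568
```

Emit:
{"fn": "arm_command", "kwargs": {"turn": [[0, 0, 0], [0, 0, 0], [0, 0, 0], [0, 0, 0]], "xyz": [[0, 0, 0.06], [0, 0, 0.06], [0, 0, 0.04], [0, 0, 0]], "claw": [46, 46, 46, 46]}}

```text
time_s: 16.5
position: [0.5889, -0.2438, 0.0234]
tool_rot: [[0.491, 0.871, -0.001], [0.871, -0.491, 0.0], [0.0, -0.001, -1.0]]
ft_force: [0.5, 0.2, -0.8]
grip_width: 0.0487
gripper_force: 33.7
```

Emit:
{"fn": "arm_command", "kwargs": {"turn": [[0, 0, 0], [0, 0, 0]], "xyz": [[0, 0, 0.03], [0, 0, 0]], "claw": [46, 46]}}

```text
time_s: 16.7
position: [0.589, -0.2439, 0.0222]
tool_rot: [[0.491, 0.871, -0.0], [0.871, -0.491, 0.0], [0.0, -0.0, -1.0]]
ft_force: [0.1, 0.3, -0.6]
grip_width: 0.049
gripper_force: 33.6
```

Emit:
{"fn": "arm_command", "kwargs": {"turn": [[0, 0, 0], [0, 0, 0]], "xyz": [[0, 0, 0.02], [0, 0, 0]], "claw": [46, 46]}}

```text
time_s: 16.9
position: [0.5891, -0.244, 0.0219]
tool_rot: [[0.491, 0.871, 0.0], [0.871, -0.491, -0.0], [-0.0, 0.001, -1.0]]
ft_force: [-2.5, -0.0, 4.0]
grip_width: 0.0489
gripper_force: 35.1
```

The cap is on the floor (4 N upward). Releasing and retreating upward.

Emit:
{"fn": "arm_command", "kwargs": {"turn": [[0, 0, 0], [0, 0, 0], [0, 0, 0], [0, 0, 0], [0, 0, 0], [0, 0, 0], [0, 0, 0]], "xyz": [[0, 0, 0.01], [0, 0, 0], [0, 0, 0], [0, 0, 0], [0, 0, 0], [0, 0, 0], [0, 0, 0]], "claw": [46, 52, 58, 64, 72, 80, 80]}}

```text
time_s: 17.6
position: [0.5891, -0.2439, 0.0208]
tool_rot: [[0.491, 0.871, 0.0], [0.871, -0.491, -0.0], [-0.0, 0.0, -1.0]]
ft_force: [0.0, 0.1, -0.3]
grip_width: 0.0801
gripper_force: 0.0
```

Emit:
{"fn": "arm_command", "kwargs": {"turn": [[0, 0, 0], [0, 0, 0], [0, 0, 0], [0, 0, 0], [0, 0, 0], [0, 0, 0], [0, 0, 0], [0, 0, 0], [0, 0, 0]], "xyz": [[0, 0, -0.1], [0, 0, -0.2], [0, 0, -0.3], [0, 0, -0.4], [0, 0, -0.5], [0, 0, -0.5], [0, 0, -0.4], [0, 0, -0.2], [0, 0, 0]], "claw": [80, 80, 80, 80, 80, 80, 80, 80, 80]}}

```text
time_s: 18.5
position: [0.5895, -0.2441, 0.1525]
tool_rot: [[0.491, 0.871, 0.003], [0.871, -0.491, -0.002], [-0.0, 0.003, -1.0]]
ft_force: [0.3, -0.2, 0.7]
grip_width: 0.0799
gripper_force: 0.0
```

```bash
python3 - <<'E'
from st import *
st()
ci=imaging.camera_info('wrist');p,d=imaging.get_image('wrist');P=pts(ci,d);H=P[...,2];cv2.imwrite('pics/w9.png',p)
k=(np.hypot(P[...,0]-.589,P[...,1]+.244)<.04)&(H>.03)&(H<.046);A=P[k];print('captop',A.mean(0).round(4),np.ptp(A,0),k.sum())
k&=(abs(H-np.median(H[k]))<.002);A=P[k];print('tilt',np.linalg.lstsq(np.c_[A[:,:2],np.ones(len(A))],A[:,2],rcond=None)[0][:2])
E
```

```text
18.5 [ 0.5895 -0.2441  0.1525] [ 0.3119 -0.2047  0.6632] [0.0159 0.0262 0.0444] 0.0799 0.0 yaw -29.43
captop [ 0.5891 -0.2425  0.0422] [0.06474874 0.05068827 0.01595828] 3972
tilt [-0.00124298 -0.00155062]
```

View pics/w9.png

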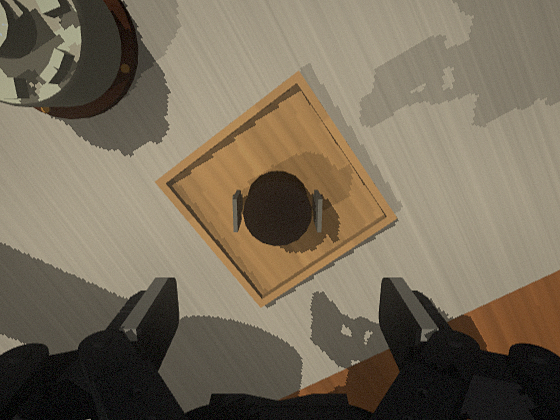

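The cap stands upright and centred in the tray at (278,208), with its tabs free and its top at 42 mm. I'm handing the job in.

```bash
python3 -c "
from rig import env
print(env.close_job())"
```

```text
the job is handed in; nothing more can be done
None
```

The cap is off the gum pot and standing upright near the centre of the tray, the gripper is clear of it, and the job was handed in at about 18.5 s; the hand-in call returned no verdict.

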